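Make up the blue batch's sampling kit

TASK

Make up the sampling kit for the blue batch in the blue caddy: lay the blue marker in the two V saddles of the pen rest, stand the blue-lidded cup upright inside the grey ring, and lay the two blue pegs flat in the twin-pocket tray, one in each pocket. The red marker, red peg and red-lidded cup belong to another batch: leave them where they are.

Things in the scene. Friction and masses are not known exactly. Their poses are not given: they have to be found in the camera images.
- marker_blue: felt marker lying on the bench, 124 mm long, round, 18 mm thick, blue cap and barrel end with a white band; origin below its middle, on the bench; its y axis runs along it, z up (its axis is 9 mm above the origin; it can roll); it points roughly away from the robot. Belongs in the kit.
- peg_blue_1: blue spring peg lying flat on the bench, 71 mm long (its y axis), 21 mm wide (x), 10 mm high; rigid, jaws do not open; origin at the centre of its underside; points roughly away from the robot. One of two alike. Belongs in the kit.
- peg_blue_2: blue spring peg lying flat on the bench, 71 mm long (its y axis), 21 mm wide (x), 10 mm high; rigid, jaws do not open; origin at the centre of its underside; points roughly away from the robot. One of two alike. Belongs in the kit.
- cup_blue: off-white sample cup standing upright, with a fixed blue lid: 58 mm high, base 48 mm across, lid 64 mm across (the widest part, 53 to 58 mm above the base); origin at the centre of its base, z up, any yaw. Belongs in the kit.
- marker_red: felt marker lying on the bench, 124 mm long, round, 18 mm thick, red cap and barrel end with a white band; origin below its middle, on the bench; its y axis runs along it, z up (its axis is 9 mm above the origin; it can roll); it points roughly away from the robot. Does not belong; leave it alone.
- peg_red: red spring peg lying flat on the bench, 71 mm long (its y axis), 21 mm wide (x), 10 mm high; rigid, jaws do not open; origin at the centre of its underside; points roughly away from the robot. Does not belong; leave it alone.
- cup_red: off-white sample cup standing upright, with a fixed red lid: 58 mm high, base 48 mm across, lid 64 mm across (the widest part, 53 to 58 mm above the base); origin at the centre of its base, z up, any yaw. Does not belong; leave it alone.
- pen_rest: Pen rest: white insert 146 (x) x 94 mm (y), fixed in the blue caddy; origin at the centre of its underside, 4 mm above the bench; x points to the left (+y) within 10 deg. Two grey V saddles, 20 mm thick, at x = -46 and +46 mm, open between them for fingers. The marker lies in both along x, its axis at y = 0, 22 mm above the origin; the V is 37 mm wide at its top, 27 mm up.
- twin_pocket: Twin-pocket tray: white insert 146 (x) x 94 mm (y), fixed in the blue caddy; origin at the centre of its underside, 4 mm above the bench; x points to the left (+y) within 10 deg. Two pockets 68 (x) x 88 mm (y), centred at x = -36 and +36 mm, y = 0; floor 3 mm, wall tops 12 mm above the origin. A peg lies flat in a pocket, along y.
- cup_ring: Cup ring: white insert 146 (x) x 94 mm (y), fixed in the blue caddy; origin at the centre of its underside, 4 mm above the bench; x points to the left (+y) within 10 deg. Grey ring at its centre, 68 mm inner, 76 outer diameter; top 22, floor 4 mm above the origin. The caddy (160 x 300 mm, walls 26 mm above the bench) is fixed; its inserts stand in a row along x in any order.
Not all that is in view belongs to the job. Leave any purple look-alike of the peg_blue_1 alone.

How it is judged:
By the outcome, as a careful person would: the job done as asked, in the order asked, and still so for the second after the job is handed in, with the robot touching nothing.
It also fails if it takes over 120 s, if anything falls off the work surface, if the arm or the gripper's body presses on something with over 40 N, if the wrist force passes 120 N, or if a joint passes its speed limit or range.

ROBOT

A 6-joint arm with a two-finger parallel gripper is mounted at the origin on a cart in front of the work surface, level with it; the furniture and walls round the work are solid. World frame = base frame: x ahead of the robot, y to its left, z up, the work surface at z = 0. Lengths are in mm, angles in rad, forces in N, time in s.
With the tool pointing down it reaches from about 275 to 750 mm from the base axis. Payload 10.2 kg.
Tool frame: the origin (TCP) lies between the finger pads; the fingertips stand 14 mm ahead of it and the grasp point (between the pads) lies 5 mm behind it (tip_reach is the distance from the TCP to the fingertips, in mm); z points along the fingers, y is the line along which they close (so a half turn about z gives the same grasp; the last joint's range is limited). The gripper opens to 85 mm and grips with 20 to 120 N. Pads are 22 mm wide; open, the fingers measure 114 mm over their backs; the gripper's body (76 mm by 85 mm) begins 54 mm behind the grasp point. The pads swing forward as they close: fully open they stand 13 mm farther back than shut.
Start: joints at [0.955, 0.313, 1.498, -0, 1.331, -0.223], TCP at [200.971, 485.018, 245.294] pointing down, gripper open.
Joint ranges: [-2.94, 2.94], [-0.97, 2.17], [0.19, 2.56], [-1.23, 4.37], [0.02, 3.11], [-2.88, 2.88]. Speed limits (rad/s): [2.39, 2.39, 3.01, 3.14, 3.14, 3.14].

INTERFACE

Orientations are given as a unit quaternion [w, x, y, z].
In Python, from rig import * gives the robot as it stands.
- The arm moves only by the tool arm_command, never from a script. Its argument "steps" is a list that holds one entry, the list of rows, each a list of 7 numbers: the opening, from 0 (shut) to 1 (fully open), then the shift along the tool's x, y, z each as a share of 0.05 m, from -1 to 1, then the turn, a rotation vector about the tool's x, y, z each as a share of 0.15 rad, from -1 to 1. A call has 1 to 8 rows; each row shifts and turns the commanded pose from where the row before left it, along the tool's axes as they then stand; what a row does not reach is not made up. A row lasts 1/8 s, in which the tool goes at most 62.5 mm and 10.7 degrees, less where a joint would pass 70% of its speed; a pose out of reach is approached as far as the arm can. A call with a number of a shift or a turn outside -1 to 1 is refused whole. A call with a gripper value outside its range is refused whole. The fingers move at their own pace and stop on an object; "squeeze" is the grip in N (left out, the last holds). Time passes only in rows, so rows that do not move let the fingers close. It gives the time, the measured TCP pose, the force, the opening and the grip force at its end, in the units of the state.
- sense(): the state, without advancing time (a new reading comes with each control period).
- capture(name): name is "scene" or "top"; returns the picture (480x640x3 uint8, red, green, blue); there is no depth.
- get_calibration(name): a dict with "intrinsics" (3x3 intrinsics, pixels), "D" ([k1, k2, p1, p2, k3] as OpenCV has them; the pictures are not rectified), "rvec" (rotation vector, rad) and "tvec" (3), from world to camera coordinates, as OpenCV has them. Camera axes: x right, y down, z forward; pixel columns grow to the right and rows downward; lengths in mm; the calibration is good to about 2 mm. A picture is of the moment at which its call begins. get_calibration takes no time and is no camera call.
- finish_job(): hands the job in; it is judged then, once.
The state is a dict: "time_s": time; "joints": joint angles; "dq": joint speeds; "tau": joint torques, N m; "eef_pos": TCP position; "ee_rot": TCP orientation; "force": force on the tool from outside, world axes, zero at the start; "wrist_torque": the same for the moment, N m; "grip_width": opening from 0.0 (shut) to 1.0 (fully open); "grip_force": force on a finger pad.
Only numpy, scipy, OpenCV 4.12 (cv2) and the standard library are available. Lean on these libraries where they do the work, as an engineer would, in place of code of your own. Each camera call takes 0.05 s, during which the arm holds its last target. There are 200 camera calls.

## Working session

There is one attempt and no reset: what is moved stays moved. The work goes in short steps, Python scripts to look and compute and a tool call to move; the robot and the scene stay as the last step left them, time stands still between calls to the robot, and variables do not carry over. Pictures are saved under pics/ and viewed, at most 14 in all, crops included, and the job is handed in when it is done.

Besides the shell and the picture viewer there is one more tool, called after ">>>" as a command line: name --argument value ..., lists and objects as JSON in quotes. arm_command: Moves the arm, as the interface text tells. Its arguments: {"type":"object","properties":{"steps":{"type":"array"},"squeeze":{"type":"number"}},"required":["steps"]}

```bash
mkdir -p pics; ls; python3 - <<'E'
from rig import *
import cv2
for n in("scene","top"):
    cv2.imwrite(f"pics/{n}0.png",capture(n)[:,:,::-1]); print(n,get_calibration(n))
print(sense())
E
```

```text
pics
scene {'intrinsics': array([[451.37900972,   0.        , 319.08924491],
       [  0.        , 451.37900972, 237.62375784],
       [  0.        ,   0.        ,   1.        ]]), 'D': array([0.03436192, 0.        , 0.        , 0.        , 0.        ]), 'rvec': array([ 2.18849227, -1.09631047,  0.42184199]), 'tvec': array([-358.57188247,  354.7142733 ,  586.50019005])}
top {'intrinsics': array([[568.24336732,   0.        , 315.62267039],
       [  0.        , 568.24336732, 245.50263492],
       [  0.        ,   0.        ,   1.        ]]), 'D': array([0.06409776, 0.        , 0.        , 0.        , 0.        ]), 'rvec': array([ 2.14581153, -2.19645349,  0.07752812]), 'tvec': array([   6.26290373,  584.91305917, 1360.77658217])}
{'time_s': 0.1, 'joints': array([ 9.54614787e-01,  3.13405857e-01,  1.49833721e+00,  5.36315107e-06,
        1.33102124e+00, -2.23418320e-01]), 'dq': array([ 0.00041272, -0.00164866, -0.00270869,  0.00087662,  0.00129453,
        0.00261238]), 'tau': array([ 1.76561320e-03, -4.12899506e+01, -2.60139978e+01, -1.99927504e-04,
        3.07865143e-03,  3.58680006e-05]), 'eef_pos': array([200.83470651, 484.84072626, 244.79525373]), 'ee_rot': array([-2.41147757e-04,  1.95122367e-01,  9.80778731e-01, -5.33896969e-04]), 'force': array([-0.41161861,  0.36173677,  0.64784577]), 'wrist_torque': array([-0.02304957,  0.03877804,  0.00881408]), 'grip_force': 0.0, 'grip_width': 0.9963196683223535}
```

View pics/scene0.png

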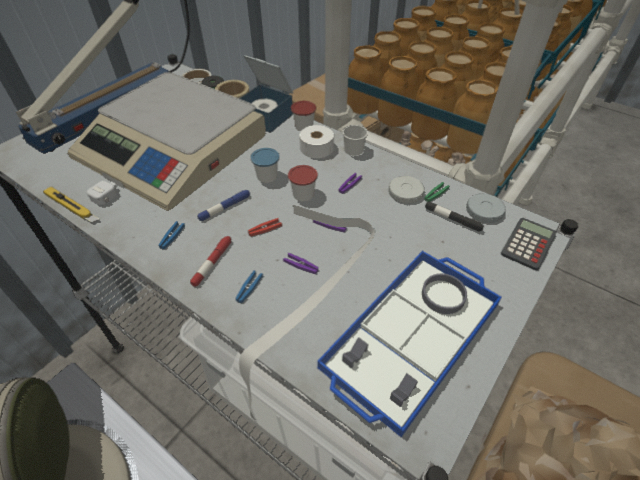

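View pics/top0.png

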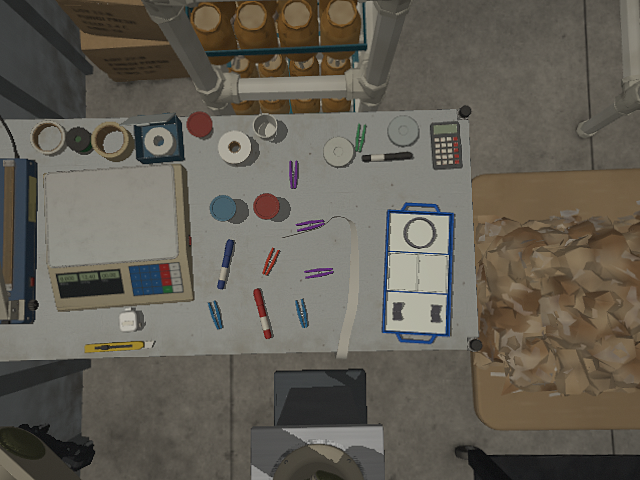

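The top view shows the blue marker at (226,264), blue cup (223,208), and blue pegs (215,315) and (302,313). The caddy is at (420,272), with the pen rest nearest the robot, the pockets in the middle and the ring farthest away. The red items at (262,313), (270,262) and (267,207), another red cup at (200,125), the purple pegs and the green peg are not part of this kit.

```bash
cat > h.py <<'E'
from rig import *
import cv2, numpy as np
C={n:get_calibration(n) for n in("scene","top")}
def cast(n,uv,z):
    c=C[n]; R=cv2.Rodrigues(c["rvec"])[0]
    p=cv2.undistortPoints(np.float64(uv).reshape(-1,1,2),c["intrinsics"],c["D"]).reshape(-1,2)
    d=np.c_[p,np.ones(len(p))]@R; o=-R.T@c["tvec"]
    return o+d*((z-o[2])/d[:,2])[:,None]
def proj(n,X):
    c=C[n]; return cv2.projectPoints(np.float64(X).reshape(-1,1,3),c["rvec"],c["tvec"],c["intrinsics"],c["D"])[0].reshape(-1,2)
def hsv(im): return cv2.cvtColor(im,cv2.COLOR_RGB2HSV)
def blobs(m,amin=30):
    k,l,s,c=cv2.connectedComponentsWithStats(m.astype(np.uint8),connectivity=8)
    return [(s[i],c[i],np.argwhere(l==i)[:,::-1]) for i in range(1,k) if s[i][4]>=amin]
E
cat > m.py <<'E'
from h import *
for n in("top","scene"):
    im=capture(n);H=hsv(im)
    m=cv2.inRange(H,(98,90,50),(122,255,255))
    for s,c,p in blobs(m>0,40):
        z=5
        w=cast(n,p,z)[:,:2]
        (cx,cy),(a,b),t=cv2.minAreaRect(w.astype(np.float32))
        ev=np.linalg.eigh(np.cov(w.T))[1][:,1]
        print(n,s[4],c.round(1),"world z5",w.mean(0).round(1),"rect",round(cx),round(cy),round(a),round(b),"axdeg",np.degrees(np.arctan2(ev[1],ev[0])).round(1))
print(proj("top",[[200,485,245],[0,0,0]]))
E
python3 m.py
```

```text
top 43 [154.5 128.2] world z5 [891.6 390.3] rect 890 388 15 61 axdeg 100.1
top 1537 [422.  271.3] world z5 [ 517.9 -266.2] rect 516 -256 164 342 axdeg 175.6
top 166 [227.1 252.8] world z5 [573.8 212.2] rect 574 212 16 69 axdeg 166.8
top 837 [145.6 279.5] world z5 [512.9 412.4] rect 513 413 72 78 axdeg 49.8
top 48 [220.2 284.1] world z5 [496.8 229.8] rect 496 230 14 20 axdeg 159.5
top 127 [301.6 313.6] world z5 [420.3  31. ] rect 421 31 68 20 axdeg -168.7
top 61 [217.8 315. ] world z5 [421.7 236.1] rect 423 236 67 6 axdeg -166.5
top 62 [212.8 316.1] world z5 [419.4 248.3] rect 420 249 66 6 axdeg -160.4
scene 404 [ 78.4 119.6] world z5 [553.7 743.2] rect 577 745 193 77 axdeg -169.5
scene 250 [ 37.  139.2] world z5 [442.3 747.6] rect 452 763 121 51 axdeg 93.6
scene 778 [149.3 164.8] world z5 [542.1 451.7] rect 542 453 117 69 axdeg -141.1
scene 151 [235.3 198.1] world z5 [579.  212.2] rect 578 212 19 66 axdeg 167.0
scene 56 [203.2 214.8] world z5 [501.5 230. ] rect 501 230 19 20 axdeg -175.0
scene 231 [170.4 235.3] world z5 [422.  239.6] rect 423 240 73 23 axdeg -162.2
scene 3587 [403.9 341.3] world z5 [ 504.9 -251.3] rect 525 -254 166 349 axdeg 176.1
scene 234 [247.3 287.5] world z5 [419.3  28.5] rect 422 30 69 21 axdeg -167.6
[[ 68.46850525 436.67413753]
 [318.26895702 492.64799677]]
```

```bash
python3 - <<'E'
from h import *
t=cv2.imread("pics/top0.png")
a=cv2.resize(t[190:340,180:330],None,fx=4,fy=4,interpolation=cv2.INTER_CUBIC)
cv2.imwrite("pics/c_top.png",a)
b=cv2.resize(t[195:350,375:465],None,fx=3.8,fy=3.8,interpolation=cv2.INTER_CUBIC)
cv2.imwrite("pics/c_cad.png",b)
E
```

```text
(no output)
```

View pics/c_top.png

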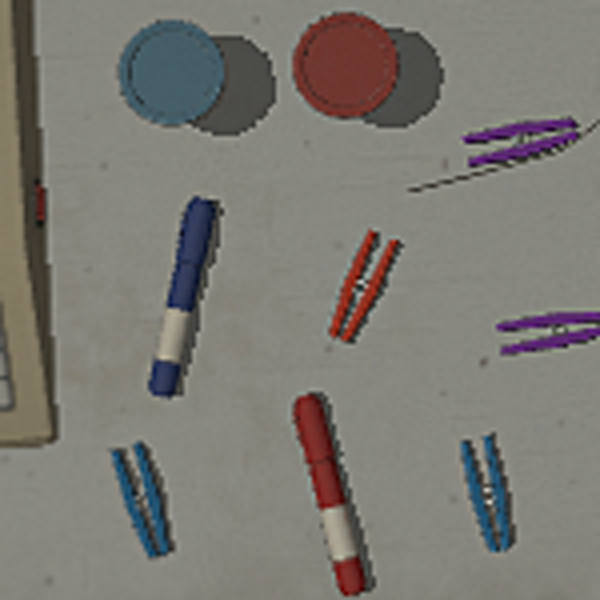

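View pics/c_cad.png

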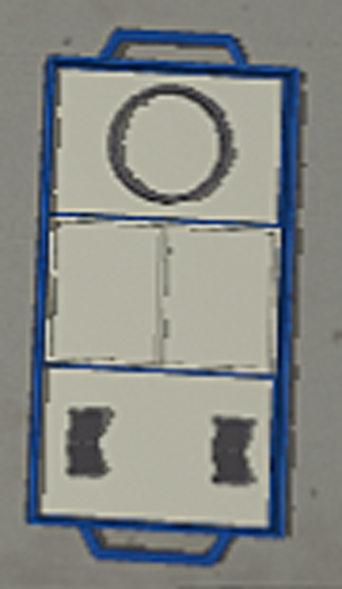

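The crop confirms the targets. The blue cup lid is at top pixel (223,208), with the red cup to its right. The blue marker has its white band towards the robot. The two blue pegs, at (215,315) and (302,313), are clearly blue rather than purple. In the caddy, the ring is at about (420,233), the pocket divider at about (418,272), and the saddles at about (398,311) and (436,313).

```bash
cat > m2.py <<'E'
from h import *
def rect(n,m,uv,r,z,lab):
    M=np.zeros_like(m);u,v=map(int,uv);sl=(slice(max(v-r,0),v+r),slice(max(u-r,0),u+r));M[sl]=m[sl]
    p=np.argwhere(M>0)[:,::-1]
    if len(p)<10: print(n,lab,"none");return
    b=max(blobs(M>0,5),key=lambda t:t[0][4])[2] if lab not in("marker","peg1","peg2") else p
    w=cast(n,b,z)[:,:2].astype(np.float32)
    (cx,cy),s,t=cv2.minAreaRect(w); B=cv2.boxPoints(((cx,cy),s,t)); e=[B[1]-B[0],B[2]-B[1]]; L=max(e,key=np.linalg.norm)
    a=np.degrees(np.arctan2(L[1],L[0])); a=(a+90)%180-90
    cc,rr=cv2.minEnclosingCircle(w)
    print(n,lab,"rect",round(cx,1),round(cy,1),np.round(s,1),"ang",a.round(1),"circ",np.round(cc,1),round(rr,1))
for n in("top","scene"):
    im=capture(n);H=hsv(im)
    bl=cv2.inRange(H,(98,90,50),(125,255,255)); lid=cv2.inRange(H,(95,50,50),(115,200,255)); dk=cv2.inRange(H,(0,0,0),(180,90,115))
    R=lambda X:proj(n,[X])[0]
    s=1 if n=="top" else 1
    rect(n,bl,R([535,220,9]),34,9,"marker")
    rect(n,bl,R([421,241,5]),18,5,"peg1"); rect(n,bl,R([420,30,5]),18,5,"peg2")
    rect(n,lid,R([675,220,58]),24,58,"lid")
    print(n,R([675,220,58]), H[tuple(R([675,220,58]).astype(int)[::-1])])
    for lab,q,z in(("ring",(420,233),26),("sL",(398,311),31),("sR",(436,313),31)):
        X=cast("top",[q],z)[0]; rect(n,dk,R(X),32 if lab=="ring" else 16,z,lab)
E
python3 m2.py
```

```text
top marker rect 530.7 220.8 [ 16.  156.1] ang -12.4 circ [531.8 225.5] 78.1
top peg1 rect 421.7 242.5 [67.4 19.2] ang 18.1 circ [422.  242.9] 34.1
top peg2 rect 421.1 31.4 [67.7 19.6] ang 12.9 circ [421.7  29.4] 34.2
top lid rect 678.7 213.1 [59.8 60.5] ang -0.7 circ [678.5 213.2] 31.2
top [219.6280503  209.11014271] [ 99  85 105]
top ring rect 609.9 -261.0 [76.8 76.1] ang 43.5 circ [ 609.1 -260.5] 40.2
top sL rect 423.0 -200.7 [26.9 43.5] ang -6.3 circ [ 423.5 -201.1] 23.6
top sR rect 414.8 -291.1 [23.7 40.5] ang -2.5 circ [ 415.8 -291.1] 22.6
scene marker rect 529.9 219.3 [ 19.2 158.6] ang -13.7 circ [530.  219.9] 79.4
scene peg1 rect 423.3 240.3 [72.8 23.7] ang 19.5 circ [424.6 237. ] 36.5
scene peg2 rect 421.6 29.4 [69.8 20.6] ang 10.6 circ [421.6  31. ] 35.3
scene lid rect 677.6 209.0 [60.2 60.1] ang 36.8 circ [677.5 208.5] 32.0
scene [259.94835357 155.0627649 ] [101  78 131]
scene ring rect 605.9 -265.7 [87.8 74.3] ang 8.0 circ [ 605.3 -265.2] 44.5
scene sL rect 415.9 -207.1 [24.5 47.5] ang -3.4 circ [ 416.6 -203.1] 24.1
scene sR rect 409.1 -296.5 [22.3 47.5] ang -4.5 circ [ 409.6 -294. ] 24.4
```

```bash
cat > go.py <<'E'
# usage: go.py x y z yawdeg : rows needed from the measured pose (yaw = closing direction, mod 180)
from h import *
import sys
from scipy.spatial.transform import Rotation as Ro
s=sense();q=s["ee_rot"];T=Ro.from_quat([*q[1:],q[0]]).as_matrix()
x,y,z,a=map(float,sys.argv[1:5]);y0=np.degrees(np.arctan2(T[1,1],T[0,1]))
d=(a-y0+90)%180-90 if len(sys.argv)<6 else a-y0
print("pose",s["eef_pos"].round(1),"yaw",y0.round(1),"tilt",T[:,2].round(3),"t",round(s["time_s"],2),"F",s["force"].round(1),"grip",round(s["grip_width"],3),round(s["grip_force"],1),"j6",s["joints"][5].round(2))
print("turn z total shares",round(-np.radians(d)/.15,2))
a=np.radians(y0+d);Y=np.array([np.cos(a),np.sin(a),0]);Z=np.array([0,0,-1.]);X=np.cross(Y,Z)
v=(np.array([x,y,z])-s["eef_pos"])/50
print("shift after turn, total shares",np.round([v@X,v@Y,v@Z],2))
E
python3 go.py 548 217.5 120 77
```

```text
pose [200.9 485.  245.1] yaw 67.5 tilt [-0. -0. -1.] t 0.3 F [-0.7  0.3 -0.1] grip 0.998 0.0 j6 -0.22
turn z total shares -1.11
shift after turn, total shares [-7.97 -3.65  2.5 ]
```

>>> arm_command --steps '[[[0.6, 0, 0, 0, 0, 0, -0.55], [0.6, 0, 0, 0, 0, 0, -0.56], [0.6, -1, -0.45, 0, 0, 0, 0], [0.6, -1, -0.45, 0, 0, 0, 0], [0.6, -1, -0.45, 0, 0, 0, 0], [0.6, -1, -0.45, 0, 0, 0, 0], [0.6, -1, -0.46, 0, 0, 0, 0], [0.6, -1, -0.46, 0, 0, 0, 0]]]'

```text
time_s: 1.3
eef_pos: [464.1, 283.9, 245.3]
ee_rot: [0.0, 0.113, 0.994, 0.0]
force: [-0.1, 0.4, 0.4]
grip_width: 0.596
grip_force: 0.0
```

>>> arm_command --steps '[[[0.6, -1, -0.46, 0.5, 0, 0, 0], [0.6, -0.97, -0.47, 1, 0, 0, 0], [0.6, 0, 0, 1, 0, 0, 0], [0.6, 0, 0, 0, 0, 0, 0]]]' --squeeze 30

```text
time_s: 1.8
eef_pos: [540.4, 222.2, 124.7]
ee_rot: [-0.004, 0.113, 0.994, -0.001]
force: [-0.0, 0.2, 1.4]
grip_width: 0.598
grip_force: 0.0
```

```bash
python3 go.py 548 217.5 15 77; python3 - <<'E'
from h import *
cv2.imwrite("pics/a.png",cv2.resize(capture("scene")[120:320,130:400,::-1],None,fx=2.5,fy=2.5))
E
```

```text
pose [540.4 222.2 124.7] yaw 77.0 tilt [-0.007 -0.001 -1.   ] t 1.8 F [-0.   0.2  1.4] grip 0.598 0.0 j6 -1.15
turn z total shares -0.0
shift after turn, total shares [-0.17 -0.06  2.19]
```

View pics/a.png

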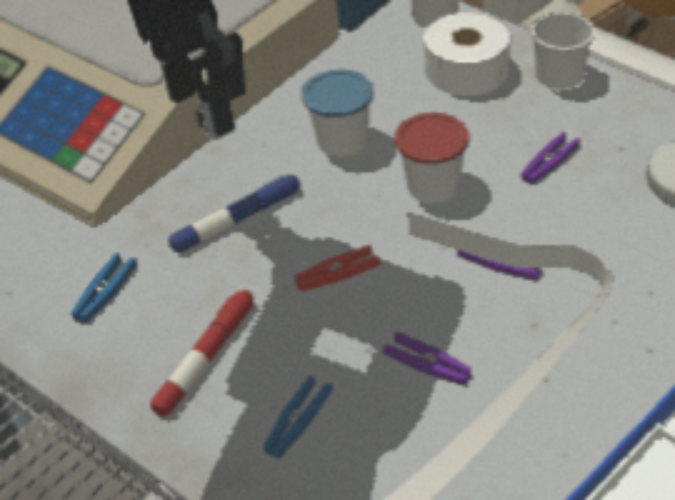

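The gripper is clear above the blue marker (crop (235,212)), so I can go down.

>>> arm_command --steps '[[[0.6, 0, 0, 0, 0, 0, 0], [0.6, 0, 0, 0.6, 0, 0, 0], [0.6, 0, 0, 0.6, 0, 0, 0], [0.6, 0, 0, 0, 0, 0, 0]]]'

```text
time_s: 2.35
eef_pos: [541.7, 223.2, 68.1]
ee_rot: [-0.0, 0.113, 0.994, -0.0]
force: [1.0, 0.5, 0.5]
grip_width: 0.597
grip_force: 0.0
```

```bash
python3 go.py 548 217.5 15 77
```

```text
pose [541.7 223.2  68.1] yaw 77.1 tilt [-0.001 -0.    -1.   ] t 2.35 F [1.  0.5 0.5] grip 0.597 0.0 j6 -1.15
turn z total shares 0.01
shift after turn, total shares [-0.15 -0.08  1.06]
```

>>> arm_command --steps '[[[0.6, -0.15, -0.08, 0.5, 0, 0, 0], [0.6, 0, 0, 0.3, 0, 0, 0], [0.6, 0, 0, 0.2, 0, 0, 0], [0.6, 0, 0, 0, 0, 0, 0], [0, 0, 0, 0, 0, 0, 0], [0, 0, 0, 0, 0, 0, 0], [0, 0, 0, 0, 0, 0, 0], [0, 0, 0, 0, 0, 0, 0]]]'

```text
time_s: 3.35
eef_pos: [548.8, 217.4, 18.5]
ee_rot: [0.0, 0.113, 0.994, 0.0]
force: [-1.8, -0.5, 5.9]
grip_width: 0.197
grip_force: 29.6
```

```bash
python3 go.py 417 -248.5 120 -4.2 x
```

```text
pose [548.8 217.4  18.5] yaw 77.0 tilt [ 0.001  0.    -1.   ] t 3.35 F [-1.8 -0.5  5.9] grip 0.197 29.6 j6 -1.17
turn z total shares 9.45
shift after turn, total shares [-9.49 -1.95 -2.03]
```

>>> arm_command --steps '[[[0, 0, 0, -0.5, 0, 0, 0], [0, 0, 0, -0.8, 0, 0, 0], [0, 0, 0, -0.8, 0, 0, 0], [0, 0, 0, -0.3, 0, 0, 0.5], [0, 0, 0, 0, 0, 0, 0.95], [0, 0, 0, 0, 0, 0, 1], [0, 0, 0, 0, 0, 0, 1], [0, 0, 0, 0, 0, 0, 1]]]'

```text
time_s: 4.35
eef_pos: [548.4, 217.2, 137.7]
ee_rot: [-0.0, 0.434, 0.901, -0.0]
force: [0.5, -0.5, -0.4]
grip_width: 0.198
grip_force: 29.5
```

>>> arm_command --steps '[[[0, 0, 0, 0, 0, 0, 1], [0, 0, 0, 0, 0, 0, 1], [0, 0, 0, 0, 0, 0, 1], [0, 0, 0, 0, 0, 0, 1], [0, 0, 0, 0, 0, 0, 1], [0, 0, 0, 0, 0, 0, 0]]]'

```text
time_s: 5.1
eef_pos: [548.4, 217.2, 137.7]
ee_rot: [-0.0, 0.732, 0.681, -0.0]
force: [1.3, 0.5, -1.0]
grip_width: 0.2
grip_force: 29.5
```

```bash
python3 go.py 417 -248.5 120 -4.2 x
```

```text
pose [548.4 217.2 137.7] yaw -4.1 tilt [-0. -0. -1.] t 5.1 F [ 1.3  0.5 -1. ] grip 0.2 29.5 j6 0.25
turn z total shares 0.01
shift after turn, total shares [-9.48 -1.94  0.35]
```

>>> arm_command --steps '[[[0, -0.95, -0.19, 0, 0, 0, 0], [0, -0.95, -0.19, 0, 0, 0, 0], [0, -0.95, -0.19, 0, 0, 0, 0], [0, -0.95, -0.19, 0, 0, 0, 0], [0, -0.95, -0.19, 0, 0, 0, 0], [0, -0.95, -0.2, 0, 0, 0, 0], [0, -0.95, -0.2, 0, 0, 0, 0], [0, -0.95, -0.2, 0, 0, 0, 0]]]'

```text
time_s: 6.1
eef_pos: [442.9, -157.6, 138.0]
ee_rot: [0.0, 0.731, 0.682, 0.0]
force: [-0.0, 0.3, -0.2]
grip_width: 0.197
grip_force: 29.5
```

>>> arm_command --steps '[[[0, -0.95, -0.2, 0, 0, 0, 0], [0, -0.93, -0.2, 0, 0, 0, 0], [0, 0, 0, 0.6, 0, 0, 0], [0, 0, 0, 0.5, 0, 0, 0], [0, 0, 0, 0, 0, 0, 0], [0, 0, 0, 0, 0, 0, 0]]]'

```text
time_s: 6.85
eef_pos: [417.1, -248.7, 83.8]
ee_rot: [0.001, 0.732, 0.681, 0.0]
force: [0.2, -0.0, -0.8]
grip_width: 0.196
grip_force: 29.5
```

```bash
cat > pic.py <<'E'
from h import *
import sys
t=capture("top")[190:350,370:470,::-1]; s=capture("scene")[240:450,300:520,::-1]
k=600
o=np.hstack([cv2.resize(i,(int(i.shape[1]*440/i.shape[0]),440),interpolation=cv2.INTER_CUBIC) for i in(t,s)])
cv2.imwrite(sys.argv[1],o)
E
python3 go.py 417 -248.5 38 -4.2 x; python3 pic.py pics/b.png
```

```text
pose [ 417.1 -248.7   83.8] yaw -4.1 tilt [ 0.001 -0.001 -1.   ] t 6.85 F [ 0.2 -0.  -0.8] grip 0.196 29.5 j6 -0.71
turn z total shares 0.01
shift after turn, total shares [ 0.   -0.    0.92]
```

View pics/b.png

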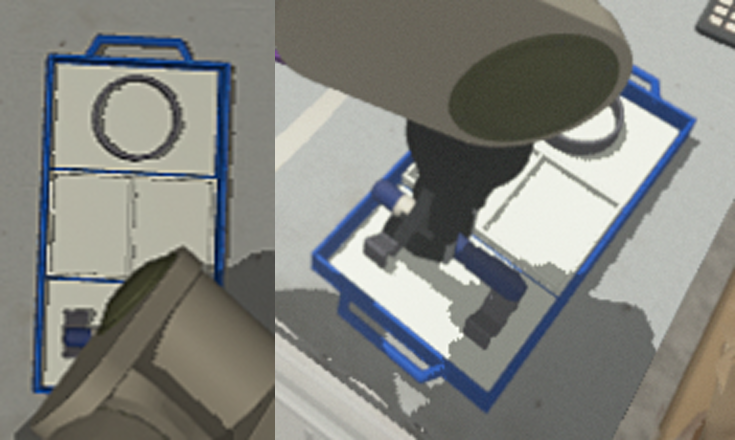

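The marker is held level above both saddles, with its left end over the left saddle (crop (78,335)) and aligned with the V. Lowering it.

>>> arm_command --steps '[[[0, 0, 0, 0.4, 0, 0, 0], [0, 0, 0, 0.3, 0, 0, 0], [0, 0, 0, 0.22, 0, 0, 0], [0, 0, 0, 0, 0, 0, 0], [0, 0, 0, 0, 0, 0, 0]]]'

```text
time_s: 7.58
eef_pos: [416.7, -248.5, 37.0]
ee_rot: [0.0, 0.732, 0.681, -0.0]
force: [0.3, 0.3, 0.4]
grip_width: 0.193
grip_force: 30.0
```

```bash
python3 go.py 417 -248.5 36 -4.2 x
```

```text
pose [ 416.7 -248.5   37. ] yaw -4.2 tilt [-0. -0. -1.] t 7.58 F [0.3 0.3 0.4] grip 0.193 30.0 j6 -0.71
turn z total shares 0.0
shift after turn, total shares [-0.    0.01  0.02]
```

>>> arm_command --steps '[[[0, 0, 0, 0.04, 0, 0, 0], [0, 0, 0, 0, 0, 0, 0], [0.4, 0, 0, 0, 0, 0, 0], [0.4, 0, 0, 0, 0, 0, 0], [0.4, 0, 0, 0, 0, 0, 0], [0.4, 0, 0, -0.3, 0, 0, 0], [0.4, 0, 0, -0.7, 0, 0, 0], [0.4, 0, 0, -1, 0, 0, 0]]]'

```text
time_s: 8.57
eef_pos: [416.2, -248.0, 136.2]
ee_rot: [-0.001, 0.732, 0.681, -0.0]
force: [0.3, -1.0, -0.1]
grip_width: 0.402
grip_force: 0.0
```

```bash
python3 go.py 678 211 180 -5 x
```

```text
pose [ 416.2 -248.   136.2] yaw -4.2 tilt [-0.001  0.001 -1.   ] t 8.57 F [ 0.3 -1.  -0.1] grip 0.402 0.0 j6 -0.71
turn z total shares 0.09
shift after turn, total shares [ 9.6   4.42 -0.88]
```

>>> arm_command --steps '[[[1, 0.95, 0.44, -0.44, 0, 0, 0], [1, 0.95, 0.44, -0.44, 0, 0, 0], [1, 0.95, 0.44, 0, 0, 0, 0], [1, 0.95, 0.44, 0, 0, 0, 0], [1, 0.95, 0.44, 0, 0, 0, 0], [1, 0.95, 0.44, 0, 0, 0, 0], [1, 0.95, 0.44, 0, 0, 0, 0], [1, 0.95, 0.44, 0, 0, 0, 0]]]'

```text
time_s: 9.57
eef_pos: [620.5, 119.4, 180.0]
ee_rot: [0.0, 0.732, 0.681, 0.0]
force: [1.2, -0.7, 0.5]
grip_width: 1.004
grip_force: 0.0
```

>>> arm_command --steps '[[[1, 0.95, 0.44, 0, 0, 0, 0], [1, 0.95, 0.44, 0, 0, 0, 0], [1, 0, 0, 0, 0, 0, 0], [1, 0, 0, 0, 0, 0, 0]]]'

```text
time_s: 10.07
eef_pos: [670.5, 208.9, 179.4]
ee_rot: [0.0, 0.732, 0.681, -0.0]
force: [0.8, 0.1, -0.1]
grip_width: 0.999
grip_force: 0.0
```

```bash
python3 go.py 678 211 100 -4.2 x; python3 pic.py pics/d.png
```

```text
pose [670.5 208.9 179.4] yaw -4.2 tilt [ 0. -0. -1.] t 10.07 F [ 0.8  0.1 -0.1] grip 0.999 0.0 j6 0.21
turn z total shares 0.0
shift after turn, total shares [0.05 0.15 1.59]
```

View pics/d.png

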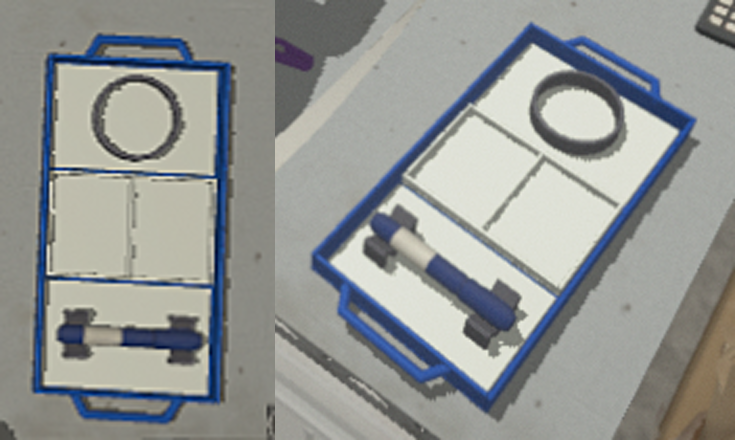

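The marker lies in both V saddles, at crop left (130,337). Next is the blue cup: I descend with the fingers on either side of the lid along x.

>>> arm_command --steps '[[[1, 0.05, 0.15, 0.5, 0, 0, 0], [1, 0, 0, 0.6, 0, 0, 0], [1, 0, 0, 0.5, 0, 0, 0], [1, 0, 0, 0, 0, 0, 0], [1, 0, 0, 0, 0, 0, 0]]]'

```text
time_s: 10.8
eef_pos: [678.8, 211.0, 99.5]
ee_rot: [0.0, 0.733, 0.681, 0.0]
force: [0.3, 0.1, 0.5]
grip_width: 0.994
grip_force: 0.0
```

```bash
python3 go.py 678 211 45 -4.2 x; python3 - <<'E'
from h import *
cv2.imwrite("pics/e.png",np.hstack([cv2.resize(capture("scene")[80:240,200:360,::-1],(400,400)),cv2.resize(capture("top")[150:270,170:290,::-1],(400,400))]))
E
```

```text
pose [678.8 211.   99.5] yaw -4.2 tilt [ 0.001  0.    -1.   ] t 10.8 F [0.3 0.1 0.5] grip 0.994 0.0 j6 0.21
turn z total shares -0.0
shift after turn, total shares [-0.   -0.02  1.09]
```

View pics/e.png

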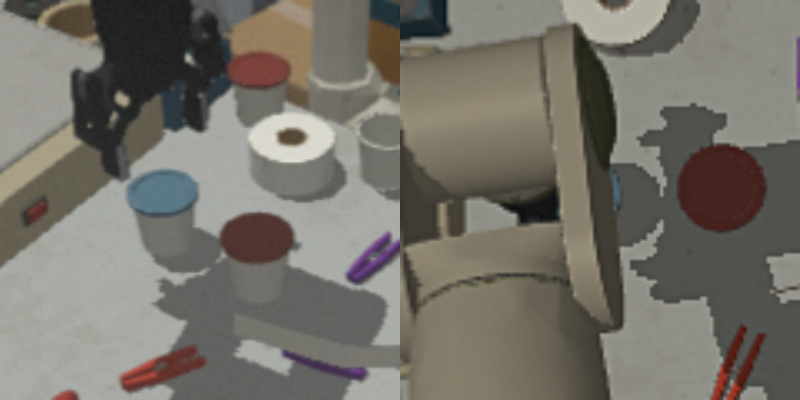

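The fingers are either side of the blue lid (scene crop (162,192)), and the red cup is clear.

>>> arm_command --steps '[[[1, 0, -0.02, 0.4, 0, 0, 0], [1, 0, 0, 0.4, 0, 0, 0], [1, 0, 0, 0.29, 0, 0, 0], [1, 0, 0, 0, 0, 0, 0], [0, 0, 0, 0, 0, 0, 0], [0, 0, 0, 0, 0, 0, 0], [0, 0, 0, 0, 0, 0, 0], [0, 0, 0, 0, 0, 0, 0]]]'

```text
time_s: 11.9
eef_pos: [677.8, 211.5, 45.6]
ee_rot: [0.0, 0.732, 0.681, 0.001]
force: [-1.2, 0.1, 5.0]
grip_width: 0.705
grip_force: 32.0
```

```bash
python3 go.py 608 -262.5 180 -4.2 x
```

```text
pose [677.8 211.5  45.6] yaw -4.2 tilt [ 0.002  0.    -1.   ] t 11.9 F [-1.2  0.1  5. ] grip 0.705 32.0 j6 0.21
turn z total shares 0.0
shift after turn, total shares [-9.56 -0.7  -2.69]
```

>>> arm_command --steps '[[[0, 0, 0, -0.2, 0, 0, 0], [0, 0, 0, -0.5, 0, 0, 0], [0, 0, 0, -0.8, 0, 0, 0], [0, 0, 0, -0.8, 0, 0, 0], [0, 0, 0, -0.4, 0, 0, 0], [0, 0, 0, 0, 0, 0, 0]]]'

```text
time_s: 12.65
eef_pos: [677.9, 211.4, 181.3]
ee_rot: [0.001, 0.732, 0.681, 0.001]
force: [0.4, 0.3, -0.4]
grip_width: 0.708
grip_force: 32.6
```

```bash
python3 go.py 608 -262.5 180 -4.2 x; python3 - <<'E'
from h import *
cv2.imwrite("pics/f.png",cv2.resize(capture("scene")[60:220,180:380,::-1],(500,400)))
E
```

```text
pose [677.9 211.4 181.3] yaw -4.2 tilt [ 0.004  0.    -1.   ] t 12.65 F [ 0.4  0.3 -0.4] grip 0.708 32.6 j6 0.21
turn z total shares 0.0
shift after turn, total shares [-9.56 -0.7   0.03]
```

View pics/f.png

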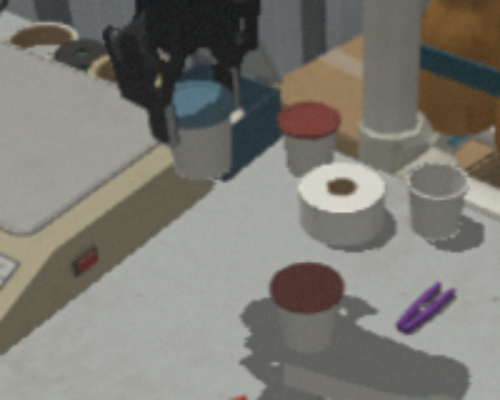

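The cup is held upright by its lid (crop (205,130)). Moving it to the ring.

>>> arm_command --steps '[[[0, -0.6, -0.04, 0, 0, 0, 0], [0, -0.95, -0.07, 0, 0, 0, 0], [0, -0.95, -0.07, 0, 0, 0, 0], [0, -0.95, -0.07, 0, 0, 0, 0], [0, -0.95, -0.07, 0, 0, 0, 0], [0, -0.95, -0.07, 0, 0, 0, 0], [0, -0.95, -0.07, 0, 0, 0, 0], [0, -0.95, -0.07, 0, 0, 0, 0]]]'

```text
time_s: 13.7
eef_pos: [623.6, -149.6, 177.7]
ee_rot: [-0.001, 0.732, 0.681, -0.0]
force: [0.3, 0.1, -0.6]
grip_width: 0.709
grip_force: 32.6
```

>>> arm_command --steps '[[[0, -0.95, -0.07, 0, 0, 0, 0], [0, -0.9, -0.06, 0, 0, 0, 0], [0, -0.46, -0.04, 0, 0, 0, 0], [0, 0, 0, 0.7, 0, 0, 0], [0, 0, 0, 0.6, 0, 0, 0], [0, 0, 0, 0, 0, 0, 0], [0, 0, 0, 0, 0, 0, 0]]]'

```text
time_s: 14.58
eef_pos: [608.2, -262.7, 115.4]
ee_rot: [0.001, 0.732, 0.681, 0.0]
force: [-0.1, 0.1, -0.4]
grip_width: 0.712
grip_force: 32.7
```

```bash
python3 go.py 608 -262.5 55 -4.2 x; python3 pic.py pics/g.png
```

```text
pose [ 608.2 -262.7  115.4] yaw -4.2 tilt [ 0.001 -0.001 -1.   ] t 14.57 F [-0.1  0.1 -0.4] grip 0.712 32.7 j6 -0.51
turn z total shares 0.01
shift after turn, total shares [ 0.   -0.    1.21]
```

View pics/g.png

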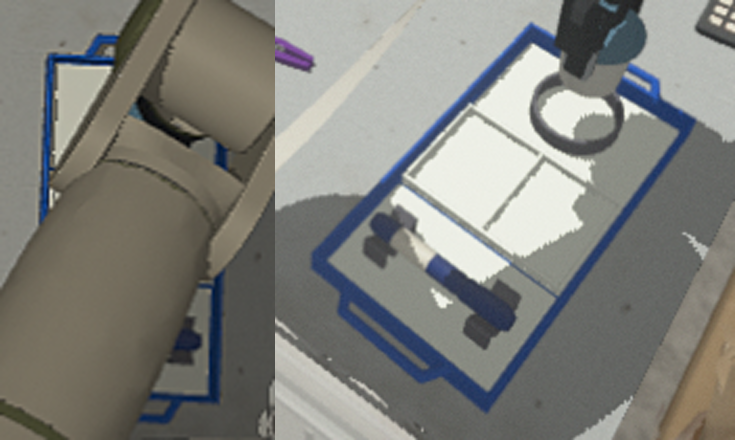

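```bash
python3 - <<'E'
from h import *
a=np.linspace(0,6.28,60)
for z in(26,8):
    P=proj("scene",np.c_[608+38*np.cos(a),-262.5+38*np.sin(a),0*a+z]); P=(P-[300,240])*2.095+[275,0]
    print(z,P.min(0).round(),P.max(0).round())
P=proj("scene",[[608.2,-262.7,70],[608.2,-262.7,128]]); print(((P-[300,240])*2.095+[275,0]).round())
E
```

```text
26 [528.  71.] [622. 146.]
8 [525.  83.] [617. 158.]
[[586.  74.]
 [603.  27.]]
```

The projected ring outline matches the image, and the cup is centred over the ring. Lowering it.

>>> arm_command --steps '[[[0, 0, 0, 0.5, 0, 0, 0], [0, 0, 0, 0.4, 0, 0, 0], [0, 0, 0, 0.3, 0, 0, 0], [0, 0, 0, 0, 0, 0, 0], [0, 0, 0, 0.02, 0, 0, 0], [0, 0, 0, 0, 0, 0, 0]]]'

```text
time_s: 15.42
eef_pos: [607.6, -262.9, 53.5]
ee_rot: [0.0, 0.732, 0.681, -0.0]
force: [-0.7, -0.5, -0.5]
grip_width: 0.712
grip_force: 33.1
```

```bash
python3 go.py 608 -262.5 53.5 -4.2 x
```

```text
pose [ 607.6 -262.9   53.5] yaw -4.2 tilt [-0. -0. -1.] t 15.43 F [-0.7 -0.5 -0.5] grip 0.712 33.1 j6 -0.51
turn z total shares 0.0
shift after turn, total shares [ 0.01  0.01 -0.  ]
```

>>> arm_command --steps '[[[0, 0, 0, 0.03, 0, 0, 0], [0, 0, 0, 0, 0, 0, 0], [0, 0, 0, 0, 0, 0, 0]]]'

```text
time_s: 15.8
eef_pos: [607.8, -263.0, 52.7]
ee_rot: [0.0, 0.732, 0.681, 0.0]
force: [-2.2, 0.3, 5.2]
grip_width: 0.709
grip_force: 33.4
```

Contact at 5 N, so the cup is seated. Release and rise.

>>> arm_command --steps '[[[1, 0, 0, 0, 0, 0, 0], [1, 0, 0, 0, 0, 0, 0], [1, 0, 0, 0, 0, 0, 0], [1, 0, 0, -0.3, 0, 0, 0], [1, 0, 0, -0.8, 0, 0, 0], [1, 0, 0, -1, 0, 0, 0], [0.6, 0, 0, -0.6, 0, 0, 0]]]'

```text
time_s: 16.68
eef_pos: [608.1, -263.2, 190.9]
ee_rot: [0.002, 0.732, 0.681, 0.001]
force: [-0.2, 0.7, 0.4]
grip_width: 0.818
grip_force: 0.0
```

```bash
python3 go.py 422 241 150 -71.5 x
```

```text
pose [ 608.1 -263.2  190.9] yaw -4.2 tilt [ 0.004 -0.002 -1.   ] t 16.68 F [-0.2  0.7  0.4] grip 0.818 0.0 j6 -0.51
turn z total shares 7.83
shift after turn, total shares [ -0.33 -10.74   0.82]
```

>>> arm_command --steps '[[[0.5, 0, 0, 0, 0, 0, 0.98], [0.5, 0, 0, 0, 0, 0, 0.98], [0.5, 0, 0, 0, 0, 0, 0.98], [0.5, 0, 0, 0, 0, 0, 0.98], [0.5, 0, 0, 0, 0, 0, 0.98], [0.5, 0, 0, 0, 0, 0, 0.98], [0.5, 0, 0, 0, 0, 0, 0.98], [0.5, 0, 0, 0, 0, 0, 0.97]]]'

```text
time_s: 17.68
eef_pos: [607.7, -262.9, 188.0]
ee_rot: [0.0, 0.987, 0.159, 0.0]
force: [0.2, 0.5, -0.8]
grip_width: 0.503
grip_force: 0.0
```

>>> arm_command --steps '[[[0.5, -0.03, -0.94, 0, 0, 0, 0], [0.5, -0.03, -0.98, 0, 0, 0, 0], [0.5, -0.03, -0.98, 0, 0, 0, 0], [0.5, -0.03, -0.98, 0, 0, 0, 0], [0.5, -0.03, -0.98, 0, 0, 0, 0], [0.5, -0.03, -0.98, 0, 0, 0, 0], [0.5, -0.03, -0.98, 0, 0, 0, 0], [0.5, -0.03, -0.98, 0, 0, 0, 0]]]'

```text
time_s: 18.68
eef_pos: [471.8, 104.5, 188.0]
ee_rot: [0.0, 0.987, 0.161, 0.001]
force: [1.2, 0.6, 0.0]
grip_width: 0.5
grip_force: 0.0
```

>>> arm_command --steps '[[[0.5, -0.03, -0.98, 0, 0, 0, 0], [0.5, -0.03, -0.98, 0, 0, 0, 0], [0.5, -0.03, -0.98, 0, 0, 0, 0], [0.5, 0, 0, 0.8, 0, 0, 0], [0.5, 0, 0, 0.8, 0, 0, 0], [0.5, 0, 0, 0.6, 0, 0, 0], [0.5, 0, 0, 0, 0, 0, 0], [0.5, 0, 0, 0, 0, 0, 0]]]'

```text
time_s: 19.68
eef_pos: [422.2, 241.3, 78.4]
ee_rot: [-0.0, 0.987, 0.161, 0.001]
force: [0.4, -0.4, 0.7]
grip_width: 0.502
grip_force: 0.0
```

```bash
python3 go.py 422 241 15 -71.5 x; python3 - <<'E'
from h import *
a=cv2.resize(capture("scene")[160:320,110:310,::-1],(500,400)); t=capture("top")[190:350,375:465,::-1]
cv2.imwrite("pics/i.png",np.hstack([a,cv2.resize(t,(225,400))]))
E
```

```text
pose [422.2 241.3  78.4] yaw -71.5 tilt [ 0.002  0.001 -1.   ] t 19.68 F [ 0.4 -0.4  0.7] grip 0.502 0.0 j6 1.53
turn z total shares 0.0
shift after turn, total shares [-0.01  0.01  1.27]
```

View pics/i.png

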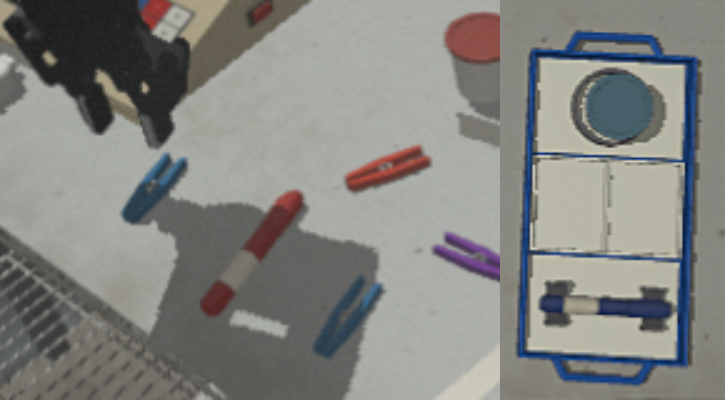

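The blue cup stands in the ring (top crop (618,107)). The gripper is aligned over peg 1 (crop (155,187)).

>>> arm_command --steps '[[[0.5, 0, 0, 0.5, 0, 0, 0], [0.5, 0, 0, 0.5, 0, 0, 0], [0.5, 0, 0, 0.25, 0, 0, 0], [0.5, 0, 0, 0, 0, 0, 0], [0.5, 0, 0, 0, 0, 0, 0]]]'

```text
time_s: 20.4
eef_pos: [422.0, 241.3, 15.2]
ee_rot: [-0.0, 0.987, 0.161, 0.001]
force: [0.3, -1.1, -0.0]
grip_width: 0.496
grip_force: 0.0
```

>>> arm_command --steps '[[[0, 0, 0, 0, 0, 0, 0], [0, 0, 0, 0, 0, 0, 0], [0, 0, 0, 0, 0, 0, 0], [0, 0, 0, 0, 0, 0, 0]]]'

```text
time_s: 20.9
eef_pos: [421.8, 241.2, 15.1]
ee_rot: [-0.0, 0.987, 0.161, 0.001]
force: [-1.4, 0.1, 5.0]
grip_width: 0.231
grip_force: 29.3
```

>>> arm_command --steps '[[[0, 0, 0, -0.4, 0, 0, 0], [0, 0, 0, -0.8, 0, 0, 0], [0, 0, 0, -0.8, 0, 0, 0.5], [0, 0, 0, -0.3, 0, 0, 0.7], [0, 0, 0, 0, 0, 0, 0.7], [0, 0, 0, 0, 0, 0, 0.74], [0, 0, 0, 0, 0, 0, 0], [0, 0, 0, 0, 0, 0, 0]]]'

```text
time_s: 21.9
eef_pos: [421.4, 241.1, 129.4]
ee_rot: [-0.0, 0.999, -0.035, 0.0]
force: [0.5, 0.1, -0.4]
grip_width: 0.225
grip_force: 29.7
```

```bash
python3 go.py 510 -291.5 90 -94.2 x;python3 m2.py|grep peg1
```

```text
pose [421.4 241.1 129.4] yaw -94.0 tilt [ 0.  0. -1.] t 21.9 F [ 0.5  0.1 -0.4] grip 0.225 29.7 j6 1.92
turn z total shares 0.02
shift after turn, total shares [ 2.55 10.49  0.79]
top peg1 none
scene peg1 none
```

>>> arm_command --steps '[[[0, 0.23, 0.9, 0, 0, 0, 0.02], [0, 0.23, 0.96, 0, 0, 0, 0], [0, 0.23, 0.96, 0, 0, 0, 0], [0, 0.23, 0.96, 0, 0, 0, 0], [0, 0.23, 0.96, 0, 0, 0, 0], [0, 0.23, 0.96, 0, 0, 0, 0], [0, 0.23, 0.96, 0, 0, 0, 0], [0, 0.23, 0.96, 0, 0, 0, 0]]]'

```text
time_s: 23.0
eef_pos: [484.5, -147.5, 129.4]
ee_rot: [0.0, 0.999, -0.037, 0.0]
force: [0.2, 0.4, -0.3]
grip_width: 0.231
grip_force: 29.7
```

>>> arm_command --steps '[[[0, 0.23, 0.96, 0, 0, 0, 0], [0, 0.24, 0.96, 0, 0, 0, 0], [0, 0.24, 0.95, 0, 0, 0, 0], [0, 0, 0, 0.7, 0, 0, 0], [0, 0, 0, 0.5, 0, 0, 0], [0, 0, 0, 0, 0, 0, 0], [0, 0, 0, 0, 0, 0, 0]]]'

```text
time_s: 23.88
eef_pos: [509.5, -291.8, 70.4]
ee_rot: [0.001, 0.999, -0.038, 0.001]
force: [-0.0, -0.3, 0.0]
grip_width: 0.23
grip_force: 29.7
```

```bash
python3 go.py 510 -291.5 24 -94.2 x; python3 pic.py pics/j.png
```

```text
pose [ 509.5 -291.8   70.4] yaw -94.3 tilt [ 0.001 -0.001 -1.   ] t 23.88 F [-0.  -0.3  0. ] grip 0.23 29.7 j6 0.93
turn z total shares -0.01
shift after turn, total shares [ 0.01 -0.01  0.93]
```

View pics/j.png

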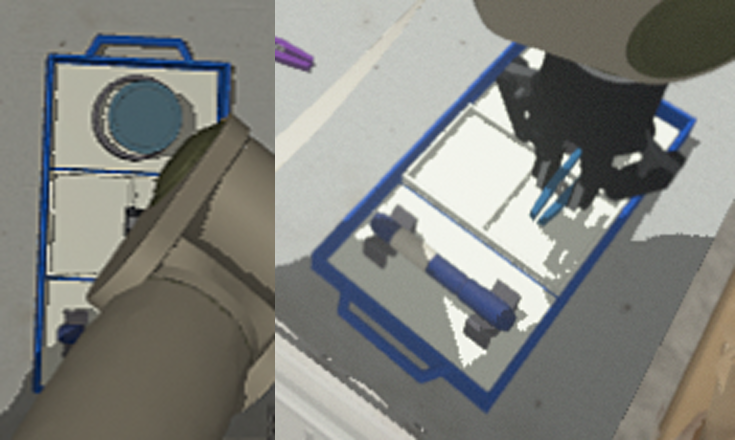

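The marker and cup are still in place. Peg 1 is held flat over the right pocket (scene crop (557,185)).

>>> arm_command --steps '[[[0, 0, 0, 0.4, 0, 0, 0], [0, 0, 0, 0.3, 0, 0, 0], [0, 0, 0, 0.21, 0, 0, 0], [0, 0, 0, 0.02, 0, 0, 0], [0, 0, 0, 0, 0, 0, 0], [0, 0, 0, 0, 0, 0, 0]]]'

```text
time_s: 24.72
eef_pos: [509.2, -291.7, 23.2]
ee_rot: [0.0, 0.999, -0.038, 0.0]
force: [0.0, 0.1, -0.4]
grip_width: 0.231
grip_force: 29.7
```

>>> arm_command --steps '[[[0, 0, 0, 0.02, 0, 0, 0], [0, 0, 0, 0, 0, 0, 0], [0.38, 0, 0, 0, 0, 0, 0], [0.38, 0, 0, 0, 0, 0, 0], [0.38, 0, 0, -0.3, 0, 0, 0], [0.38, 0, 0, -0.8, 0, 0, 0], [0.38, 0, 0, -0.8, 0, 0, 0], [0.38, 0, 0, -0.2, 0, 0, 0]]]'

```text
time_s: 25.72
eef_pos: [509.9, -292.2, 130.4]
ee_rot: [0.002, 0.999, -0.038, 0.002]
force: [0.0, 0.2, -0.9]
grip_width: 0.376
grip_force: 0.0
```

```bash
python3 go.py 421.5 30.4 80 -78 x
```

```text
pose [ 509.9 -292.2  130.4] yaw -94.3 tilt [ 0.004 -0.004 -1.   ] t 25.73 F [ 0.   0.2 -0.9] grip 0.376 0.0 j6 0.93
turn z total shares -1.9
shift after turn, total shares [-0.39 -6.68  1.01]
```

>>> arm_command --steps '[[[0.5, 0, 0, 0, 0, 0, -0.95], [0.5, 0, 0, 0, 0, 0, -0.95], [0.5, -0.05, -0.9, 0, 0, 0, 0], [0.5, -0.06, -0.96, 0, 0, 0, 0], [0.5, -0.06, -0.96, 0, 0, 0, 0], [0.5, -0.06, -0.96, 0, 0, 0, 0], [0.5, -0.05, -0.97, 0, 0, 0, 0], [0.5, -0.05, -0.97, 0, 0, 0, 0]]]'

```text
time_s: 26.72
eef_pos: [432.6, -13.8, 126.8]
ee_rot: [-0.0, 0.995, 0.104, -0.0]
force: [0.1, 0.5, -0.0]
grip_width: 0.497
grip_force: 0.0
```

>>> arm_command --steps '[[[0.5, -0.06, -0.96, 0, 0, 0, 0], [0.5, 0, 0, 0.6, 0, 0, 0], [0.5, 0, 0, 0.4, 0, 0, 0], [0.5, 0, 0, 0, 0, 0, 0], [0.5, 0, 0, 0, 0, 0, 0]]]'

```text
time_s: 27.35
eef_pos: [420.8, 31.0, 77.4]
ee_rot: [0.0, 0.995, 0.104, 0.0]
force: [-0.2, 0.8, -0.3]
grip_width: 0.5
grip_force: 0.0
```

```bash
python3 go.py 421.5 30.4 14.5 -78 x; python3 - <<'E'
from h import *
a=cv2.resize(capture("scene")[200:340,170:345,::-1],(500,400)); t=capture("top")[190:350,375:465,::-1]
cv2.imwrite("pics/k.png",np.hstack([a,cv2.resize(t,(225,400))]))
E
```

```text
pose [420.8  31.   77.4] yaw -78.0 tilt [ 0.001 -0.    -1.   ] t 27.35 F [-0.2  0.8 -0.3] grip 0.5 0.0 j6 1.16
turn z total shares -0.0
shift after turn, total shares [0.01 0.01 1.26]
```

View pics/k.png

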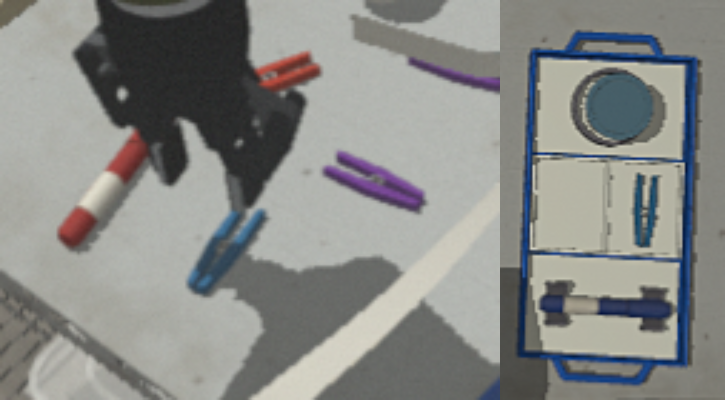

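Peg 1 lies flat in the right pocket (top crop (646,210)). Peg 2 is under the gripper (crop (228,250)) and the red marker is clear.

>>> arm_command --steps '[[[0.5, 0, 0, 0.5, 0, 0, 0], [0.5, 0, 0, 0.5, 0, 0, 0], [0.5, 0, 0, 0.24, 0, 0, 0], [0.5, 0, 0, 0, 0, 0, 0], [0, 0, 0, 0, 0, 0, 0], [0, 0, 0, 0, 0, 0, 0], [0, 0, 0, 0, 0, 0, 0], [0, 0, 0, 0, 0, 0, 0]]]'

```text
time_s: 28.45
eef_pos: [421.1, 31.0, 15.7]
ee_rot: [0.0, 0.995, 0.104, 0.001]
force: [-1.1, -1.2, 6.8]
grip_width: 0.232
grip_force: 29.6
```

>>> arm_command --steps '[[[0, 0, 0, -0.4, 0, 0, 0], [0, 0, 0, -0.8, 0, 0, 0], [0, 0, 0, -0.8, 0, 0, 0], [0, 0, 0, -0.2, 0, 0, 0.6], [0, 0, 0, 0, 0, 0, 0.7], [0, 0, 0, 0, 0, 0, 0.58], [0, 0, 0, 0, 0, 0, 0]]]'

```text
time_s: 29.32
eef_pos: [420.6, 31.1, 125.2]
ee_rot: [0.0, 0.999, -0.036, 0.0]
force: [-1.0, 0.6, -0.4]
grip_width: 0.229
grip_force: 29.7
```

```bash
python3 go.py 515 -219.6 70 -94.2 x; python3 m2.py|grep peg2
```

```text
pose [420.6  31.1 125.2] yaw -94.1 tilt [ 0.001 -0.    -1.   ] t 29.32 F [-1.   0.6 -0.4] grip 0.229 29.7 j6 1.44
turn z total shares 0.01
shift after turn, total shares [2.25 4.86 1.1 ]
top peg2 none
scene peg2 none
```

>>> arm_command --steps '[[[0, 0.37, 0.81, 0, 0, 0, 0], [0, 0.37, 0.81, 0, 0, 0, 0], [0, 0.37, 0.81, 0, 0, 0, 0], [0, 0.38, 0.81, 0, 0, 0, 0], [0, 0.38, 0.81, 0, 0, 0, 0], [0, 0.38, 0.81, 0, 0, 0, 0], [0, 0, 0, 0.6, 0, 0, 0], [0, 0, 0, 0.5, 0, 0, 0]]]'

```text
time_s: 30.42
eef_pos: [514.9, -219.8, 68.7]
ee_rot: [-0.0, 0.999, -0.036, -0.0]
force: [0.2, -0.3, 0.0]
grip_width: 0.229
grip_force: 29.7
```

>>> arm_command --steps '[[[0, 0, 0, 0, 0, 0, 0], [0, 0, 0, 0, 0, 0, 0]]]'

```text
time_s: 30.68
eef_pos: [515.5, -219.6, 70.9]
ee_rot: [0.0, 0.999, -0.036, 0.001]
force: [0.0, 1.3, 0.5]
grip_width: 0.228
grip_force: 29.7
```

```bash
python3 go.py 515 -219.6 24 -94.2 x
```

```text
pose [ 515.5 -219.6   70.9] yaw -94.1 tilt [ 0.001 -0.001 -1.   ] t 30.68 F [0.  1.3 0.5] grip 0.228 29.7 j6 1.03
turn z total shares 0.01
shift after turn, total shares [-0.01  0.    0.94]
```

>>> arm_command --steps '[[[0, 0, 0, 0.4, 0, 0, 0], [0, 0, 0, 0.3, 0, 0, 0], [0, 0, 0, 0.23, 0, 0, 0], [0, 0, 0, 0.02, 0, 0, 0], [0, 0, 0, 0, 0, 0, 0], [0, 0, 0, 0, 0, 0, 0]]]'

```text
time_s: 31.42
eef_pos: [515.2, -219.5, 22.5]
ee_rot: [0.0, 0.999, -0.036, 0.0]
force: [-0.2, 0.2, 0.3]
grip_width: 0.226
grip_force: 30.7
```

>>> arm_command --steps '[[[0.38, 0, 0, 0, 0, 0, 0], [0.38, 0, 0, 0, 0, 0, 0], [0.38, 0, 0, -0.3, 0, 0, 0], [0.38, 0, 0, -0.8, 0, 0, 0], [0.38, 0, 0, -0.8, 0, 0, 0], [0.38, 0, 0, -0.6, 0, 0, 0], [0.38, 0, -1, 0, 0, 0, 0], [0.38, 0, -1, 0, 0, 0, 0]]]'

```text
time_s: 32.42
eef_pos: [522.4, -118.8, 148.7]
ee_rot: [0.0, 0.999, -0.037, 0.001]
force: [1.0, -0.2, 0.4]
grip_width: 0.381
grip_force: 0.0
```

>>> arm_command --steps '[[[0.38, 0, -1, 0, 0, 0, 0], [0.38, 0, -1, 0, 0, 0, 0], [0.38, 0, -1, 0, 0, 0, 0], [0.38, 0, 0, 0, 0, 0, 0], [0.38, 0, 0, 0, 0, 0, 0]]]'

```text
time_s: 33.05
eef_pos: [533.3, 29.5, 148.0]
ee_rot: [0.0, 0.999, -0.036, 0.0]
force: [-0.8, -0.4, 0.4]
grip_width: 0.379
grip_force: 0.0
```

```bash
python3 pic.py pics/l.png
```

```text
(no output)
```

View pics/l.png

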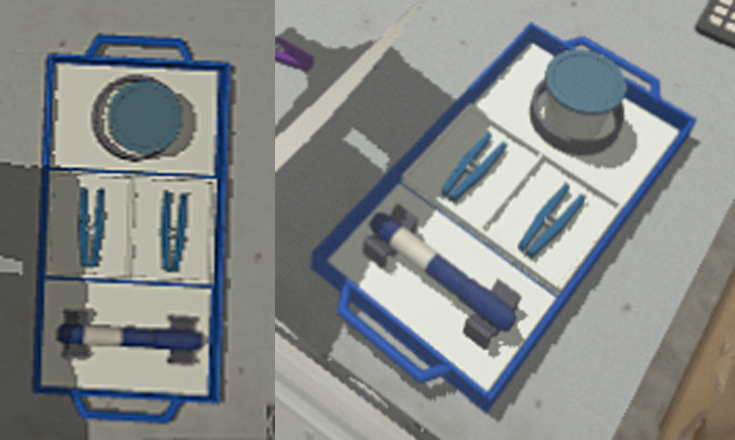

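Both views show the kit complete: the marker in the saddles (130,337), the cup upright in the ring (140,117) and one peg in each pocket (90,228) and (174,230). The arm is clear, so I'm handing in.

```bash
python3 -c "
from rig import *
print(finish_job())"
```

```text
the job is handed in; nothing more can be done
None
```

The blue kit is in the blue caddy and handed in at about 33 s: the marker lies in both V saddles, the cup stands upright in the ring, and one blue peg lies flat in each pocket. I moved none of the red items.

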